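Proof the freshly cast hand stamp on the sprung pad

TASK

Lift the white cast hand stamp by its handle out of the rectangular mould, then press it face down on the sprung pad of the sloping proofing board, flat on the slope, centred in the drawn rectangular frame and with its long sides along the frame's long sides (either way round). Push lightly, until the pad is about half-way down its travel and never right down to its stop, and finish while still gripping the stamp and holding it pressed there. Leave the other things on the table where they are.

Things in the scene. Friction and masses are not known exactly. Their poses are not given: they have to be found in the camera images.
- stamp_centre (a point): Centre (half-way up) of the hand stamp, a white plaster casting, 0.15 kg, 73 mm tall, starting upright in the mould: base block 38 (x) by 58 (y) by 18 mm high, its flat underside the printing face; on its middle an upright bar handle 16 (x) by 46 (y) mm, rising 55 mm. This point is in the handle, 18.5 mm above the base's top. z points up the handle, y along the long side. Grip across the 16 mm.
- stamp_face (a point): Centre of the stamp's printing face (its flat underside), 36.5 mm below the stamp's centre; axes as there.
- mould_top (a point): Centre of the top face of the mould: a grey block 110 (x) by 130 (y) by 30 mm high in a plywood rim (overall 130 by 150 mm), fixed to the table. Its open cavity is 42 (x) by 62 (y) mm, 18 mm deep; the stamp's base sits in it with 2 mm to spare on each side, its top level with the mould's top, and the handle stands out above. z up.
- board: The proofing board, fixed to the table: a wooden stand 170 by 170 mm whose deck slopes at 0.35 rad (20 degrees), rising along its own x, with the sprung pad on it. Origin: centre of its underside, on the table; z up. The deck's far edge is about 90 mm above the table.
- pad_mark (a point): Marked spot: centre of the 48 by 68 mm frame (5 mm outside the stamp's face all round) drawn in dark lines, with a centre cross, on the sprung pad, an aluminium plate 100 (x) by 124 (y) by 10 mm clear above the deck. About 85 mm above the table at rest; moves with the pad. z: outward normal of the sloping face; y: level, along the frame's long side; x: up the slope.
- pad (a joint): How far the pad is pressed in along its normal, m: 0 at rest, 0.012 at its stop. The spring gives about 0.8 N per mm: some 5 N half-way (6 mm), some 10 N at the stop.
- tape: Roll of paper tape lying flat, 64 mm across, 24 mm high, loose. Origin: centre of its underside. Leave alone.
- pot: Small closed white paint pot, 44 mm across, 55 mm high, loose. Origin: centre of its underside. Leave alone.
- knife: Palette knife lying on the table, 200 mm long along its x, loose. Leave alone.
- medallion: Plain round plaster disc, 70 mm across, 14 mm thick, lying flat, loose. Origin: centre of its underside. Leave alone.
- round_mould: Empty grey mould block 100 by 100 by 30 mm with a round cavity, fixed to the table; not used. Origin: centre of its underside.
Mind the look-alikes: they are no part of the job. Leave any red or turquoise look-alike of the part that bears mould_top alone. Leave any turquoise look-alike of the part that bears stamp_centre alone.

How it is judged:
On the way, in this order (a step that is already met when the one before it is completed fails the run):
1. the stamp is gripped and lifted clear of the mould (z of stamp_face in the frame of mould_top above 0.02 m and contact force between stamp and the fingers above 2 N and contact force between stamp and mould below 0.1 N), for 0.2 s.
2. the gripped stamp's face touches the pad at the frame (distance between stamp_face and pad_mark below 0.015 m and contact force between stamp and board above 0.5 N and contact force between stamp and the fingers above 2 N), for 0.1 s.
At the end, for the whole second after the job is handed in: Through the last second: stamp gripped, still, face on the pad flat to 0.09 rad, within 7 mm of the frame's centre along x and y, long sides aligned to 0.14 rad (either way round), handle up; pad pressed in 3 to 9 mm by the stamp (1.5 to 12 N), fingers off the pad (x of stamp_face in the frame of pad_mark between -0.007 and 0.007 m and y of stamp_face in the frame of pad_mark between -0.007 and 0.007 m and z of stamp_face in the frame of pad_mark between -0.003 and 0.003 m and angle between the z axis of stamp_face and the z axis of pad_mark, either way round below 0.09 rad and angle between the y axis of stamp_face and the y axis of pad_mark, either way round below 0.14 rad and angle between stamp_face's own z axis and vertical below 1.2 rad and value of joint pad between 0.003 and 0.009 m and contact force between stamp and board between 1.5 and 12 N and contact force between stamp and the fingers above 2 N and contact force between the fingers and board below 0.5 N and linear speed of stamp below 0.02 m/s); the arm keeps its last pose, push and grip.
It fails at once if the pad is driven down to its stop or pressed hard (over 20 N) (value of joint pad above 0.0117 m or contact force between stamp and board above 20 N).
It fails at once if another thing on the table is disturbed (moved over 20 mm) (distance of any of tape, pot, knife, medallion from where it was at the start of the episode above 0.02 m).
It also fails if it takes over 38 s, if anything falls off the work surface, if the arm or the gripper's body presses on something with over 40 N, if the wrist force passes 120 N, or if a joint passes its speed limit or range.

ROBOT

A 7-joint arm with a two-finger parallel gripper is mounted at the origin on the work surface. World frame = base frame: x ahead of the robot, y to its left, z up, the work surface at z = 0. Lengths are in m, angles in rad, forces in N, time in s.
With the tool pointing down it reaches from about 0.425 to 0.925 m from the base axis. Payload 6.8 kg.
Tool frame: the origin (TCP) lies at the very end of the fingers, on their centre line; the grasp point (between the pads) lies 19 mm behind it; y points along the fingers, x is the direction in which the jaws open and shut, and the axes are right-handed (so a half turn about y gives the same grasp; the last joint's range is limited). The gripper opens to 85 mm and grips with 20 to 120 N. Pads are 22 mm wide; open, the fingers measure 114 mm over their backs; the gripper's body (76 mm by 85 mm) begins 54 mm behind the grasp point. The pads swing forward as they close: fully open they stand 13 mm farther back than shut.
Start: joints at [1.192, 0.477, 0.022, 1.555, -0.011, 1.109, -0.083], TCP at [0.181, -0.65, 0.231] pointing down, gripper open.
Joint ranges: [-2.96, 2.96], [-0.34, 2.1], [-1.41, 1.46], [0.24, 2.44], [-1.37, 4.51], [0.17, 1.92], [-2.96, 2.96]. Speed limits (rad/s): [2.39, 2.39, 3.14, 3.14, 3.14, 3.14, 3.14].

INTERFACE

Orientations are given as a rotation vector (axis times angle).
In Python, from bench import r, imaging gives the robot as it stands.
- The arm moves only by the shell command python3 -m jog 'ROWS' [FORCE]. ROWS is text: rows parted by semicolons, each of 7 numbers parted by spaces: the turn, a rotation vector about the tool's x, y, z in degrees, then the shift along the tool's x, y, z in mm, then the opening, from 0 (shut) to 1 (fully open). A call has exactly 5 rows; each row shifts and turns the commanded pose from where the row before left it, along the tool's axes as they then stand; what a row does not reach is not made up. A row lasts 1/12 s, in which the tool goes at most 41.7 mm and 7.16 degrees, less where a joint would pass 70% of its speed; a pose out of reach is approached as far as the arm can. A call with a gripper value outside its range is refused whole. The fingers move at their own pace and stop on an object; FORCE is the grip in N (left out, the last holds). Time passes only in rows, so rows that do not move let the fingers close, or fill a call up. It gives the time, the measured TCP pose, the force and the opening at its end, in the units of the state.
- r.get_obs(): the state, without advancing time (a new reading comes with each control period).
- imaging.grab_frame(name): name is "scene" or "top" or "wrist"; returns a dict with "color" (384x512x3 uint8, red, green, blue), "z_map" (384x512 float32, m along the optical axis (not along the pixel's ray), 0 where there is no reading), "fx", "fy", "cx", "cy" (pixels), "world_to_cam" (4x4, takes a point from world to camera coordinates); the wrist camera has in their place "hand_eye" (4x4, takes a point from camera to tool coordinates, whose origin is the TCP and whose axes are the tool frame's). Camera axes: x right, y up, looking along -z (the intrinsics and any distortion apply to the point x, -y, -z); pixel columns grow to the right and rows downward; lengths in m; the calibration is good to about 2 mm. A picture is of the moment at which its call begins: read the wrist's pose just before it.
- r.hand_in(): hands the job in, once; it reports no verdict.
The state is a dict: "clock": time; "joints": joint angles; "qvel": joint speeds; "tau": joint torques, N m; "tcp_pos": TCP position; "orientation": TCP orientation; "contact_force": force on the tool from outside, world axes, zero at the start; "moment": the same for the moment, N m; "grip_width": finger opening in m.
Only numpy, scipy, OpenCV 4.12 (cv2) and the standard library are available. Lean on these libraries where they do the work, as an engineer would, in place of code of your own. Each camera call takes 0.05 s, during which the arm holds its last target.

## Working session

There is one attempt and no reset: what is moved stays moved. The work goes in short steps, Python scripts to look and compute and a shell command to move; the robot and the scene stay as the last step left them, time stands still between calls to the robot, and variables do not carry over. Pictures are saved under pics/ and viewed, and the job is handed in when it is done.

```bash
ls; mkdir -p pics
cat > h.py <<'E'
import numpy as np, cv2
from bench import r, imaging
from scipy.spatial.transform import Rotation as R
def save(n,im,s=1):
    im=cv2.resize(im,None,fx=s,fy=s,interpolation=cv2.INTER_CUBIC) if s!=1 else im
    cv2.imwrite('pics/'+n,im[:,:,::-1])
def toolT(o):
    T=np.eye(4);T[:3,:3]=R.from_rotvec(o['orientation']).as_matrix();T[:3,3]=o['tcp_pos'];return T
def c2w(f,o=None):
    return toolT(o)@f['hand_eye'] if 'hand_eye' in f else np.linalg.inv(f['world_to_cam'])
def pts(f,T):
    z=f['z_map'];v,u=np.mgrid[:z.shape[0],:z.shape[1]]
    P=np.stack([(u-f['cx'])/f['fx']*z,-(v-f['cy'])/f['fy']*z,-z,np.ones_like(z)],-1)
    return (P@T.T)[...,:3]
def ray(f,T,u,v,zh):
    d=T[:3,:3]@np.array([(u-f['cx'])/f['fx'],-(v-f['cy'])/f['fy'],-1]);o=T[:3,3]
    return o+d*(zh-o[2])/d[2]
E
python3 - <<'E'
from h import *
o=r.get_obs();print(o)
for n in['scene','top','wrist']:
    f=imaging.grab_frame(n);save(n+'0.png',f['color'],1.5)
    np.save('pics/'+n+'0.npy',f,allow_pickle=True)
    print(n,[k for k in f if k not in('color','z_map')],f['fx'],f['fy'],f['cx'],f['cy'],f.get('hand_eye',f.get('world_to_cam')))
E
```

```text
pics
{'clock': 0.0, 'joints': array([ 1.19190615,  0.47782346,  0.02236313,  1.55643774, -0.01149107,
        1.10927367, -0.08310218]), 'qvel': array([ 0.00100633, -0.00128663,  0.0010077 , -0.00114649, -0.00124247,
       -0.00109277,  0.00099551]), 'tau': array([-4.31871476e-04, -5.96456122e+01,  1.60739567e+00, -2.81203347e+01,
        1.24125709e-02,  9.29308328e-03,  1.17210843e-05]), 'tcp_pos': array([ 0.18037349, -0.64985476,  0.23031629]), 'orientation': array([-1.32421238,  1.00856478, -1.00601515]), 'contact_force': array([-0.71038762, -0.41225883, -0.6363581 ]), 'moment': array([ 0.00691505, -0.04042307, -0.05405385]), 'grip_width': 0.08559840469720244}
scene ['fx', 'fy', 'cx', 'cy', 'world_to_cam'] 357.64633218511784 357.64633218511784 252.86787314310706 190.96773118325103 [[-4.04960331e-01  9.14333612e-01 -1.08492027e-03  2.04970585e-01]
 [-7.05266305e-01 -3.11608375e-01  6.36788552e-01  2.90989382e-01]
 [ 5.81899106e-01  2.58639261e-01  7.71037718e-01 -1.42714632e+00]
 [ 0.00000000e+00  0.00000000e+00  0.00000000e+00  1.00000000e+00]]
top ['fx', 'fy', 'cx', 'cy', 'world_to_cam'] 349.154585084117 349.154585084117 257.80662030452913 197.15861789413506 [[-0.00364922 -0.99977123 -0.02107554  0.00497268]
 [ 0.98515798 -0.00721113  0.17149857 -0.48292696]
 [-0.17161131 -0.0201369   0.98495891 -1.18387271]
 [ 0.          0.          0.          1.        ]]
wrist ['fx', 'fy', 'cx', 'cy', 'hand_eye'] 345.5091567152271 345.5091567152271 263.1286118020579 192.48941719244502 [[ 9.99998681e-01 -2.58453869e-04  1.60362434e-03 -6.42228358e-04]
 [ 1.60804710e-03  2.96910161e-01 -9.54904064e-01 -1.43499677e-01]
 [-2.29333711e-04  9.54905383e-01  2.96910185e-01  7.58681040e-02]
 [ 0.00000000e+00  0.00000000e+00  0.00000000e+00  1.00000000e+00]]
```

View pics/scene0.png

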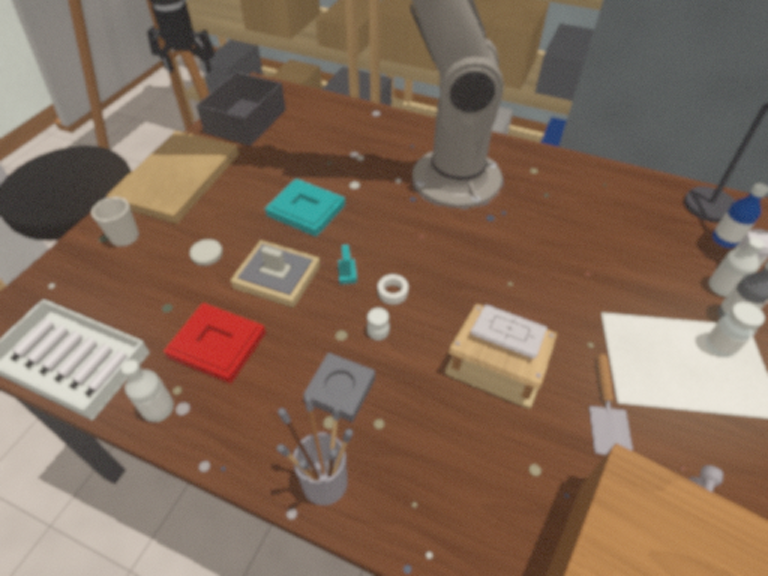

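View pics/top0.png

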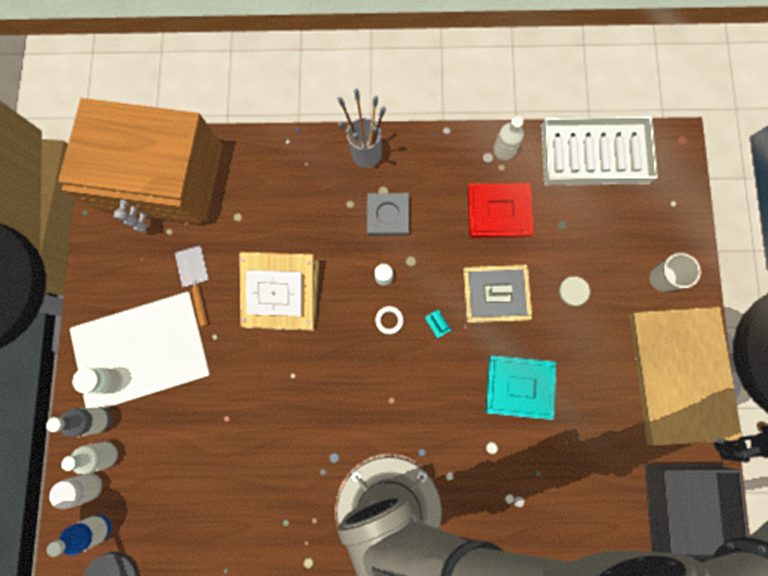

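View pics/wrist0.png

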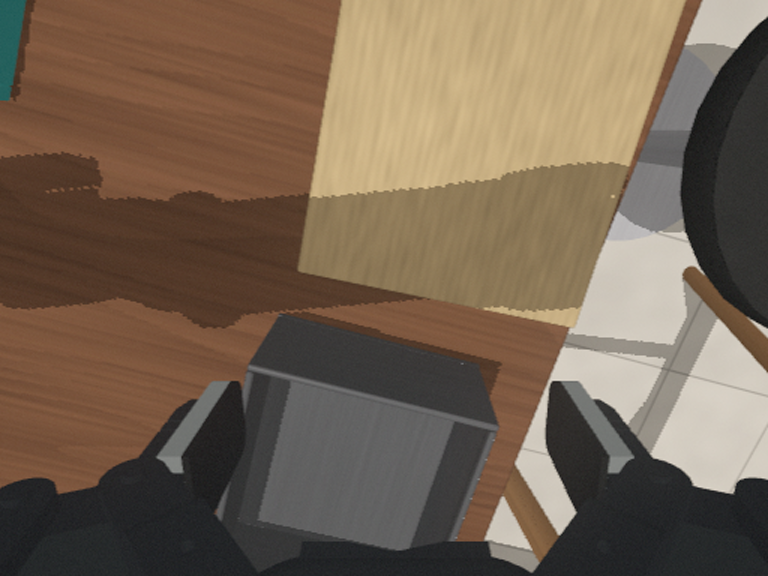

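Candidates in the top view (768x576 picture): white stamp in the grey, ply-rimmed mould (498,293); turquoise stamp (437,323); turquoise mould (521,388); red mould (500,210); medallion (575,291); pot (384,273). By the description I choose the one at (498,293). Next I crop that area and measure it.

Run:
```python
from h import *
f=np.load('pics/top0.npy',allow_pickle=True).item();g=np.load('pics/scene0.npy',allow_pickle=True).item()
a=cv2.resize(f['color'][165:225,295:370],None,fx=6,fy=6,interpolation=cv2.INTER_CUBIC)
b=cv2.resize(f['color'][160:228,150:222],None,fx=5,fy=5,interpolation=cv2.INTER_CUBIC)
H=360
save('crop0.png',np.hstack([cv2.resize(x,(400,H)) for x in(a,b)]))
for nm,F in(('top',f),('scene',g)):
  T=c2w(F);P=pts(F,T)
  c={'top':dict(stamp=(332,195),pad=(182,196),mouldedge=(318,206),tape=(250,213)),'scene':dict(stamp=(183,175),pad=(340,218))}[nm]
  for k,(u,v) in c.items(): print(nm,k,P[v,u])
  Z=P[...,2]
# clusters from top
T=c2w(f);P=pts(f,T)
s=P[165:225,295:370].reshape(-1,3);col=f['color'][165:225,295:370].reshape(-1,3)
m=(s[:,2]>.065)&(s[:,2]<.11);q=s[m];print('handle top',m.sum(),q.mean(0),cv2.minAreaRect(q[:,:2].astype(np.float32)*1000))
m=(s[:,2]>.022)&(s[:,2]<.04);q=s[m];print('mould',m.sum(),q.mean(0),cv2.minAreaRect(q[:,:2].astype(np.float32)*1000))
s=P[160:228,150:222].reshape(-1,3)
print('board z range',np.percentile(s[:,2],[1,50,99]))
for u,v in[(170,185),(195,185),(170,207),(195,207)]:print(P[v,u])
```

```text
top stamp [ 0.4824638  -0.25050051  0.07667966]
top pad [0.48185064 0.26014607 0.08196164]
top mouldedge [ 0.45218216 -0.20930228  0.02804501]
top tape [0.42958431 0.0305742  0.02249963]
scene stamp [ 0.4994516  -0.25053415  0.05486064]
scene pad [0.4812281  0.25984787 0.08254197]
handle top 85 [ 0.47565765 -0.23555346  0.08122311] ((455.2543640136719, -195.67507934570312), (30.375795364379883, 180.2218017578125), 28.608171463012695)
mould 1419 [ 0.48823913 -0.25580549  0.02873606] ((484.447265625, -229.29173278808594), (141.7686004638672, 214.30810546875), 6.140621662139893)
board z range [-0.00530666  0.0256397   0.10144155]
[0.5166739  0.29779326 0.10005682]
[0.51635583 0.21331447 0.09832221]
[0.44589769 0.30296708 0.0705056 ]
[0.44583865 0.21762763 0.06696783]
```

View pics/crop0.png

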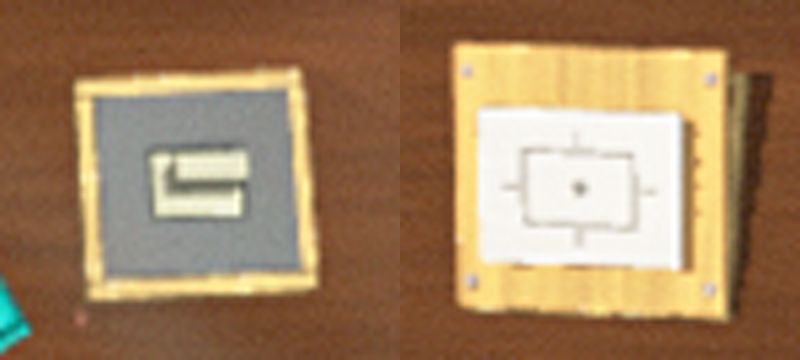

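The crop shows the white stamp in the grey, ply-rimmed mould (handle running along image x), and on the right the pad with frame and cross centred at about crop (578,188). Now a planning helper.

```bash
cat >> h.py <<'E'
def plan(Tt):
    """rel move from the measured pose: rotvec(deg, tool), shift (mm, tool)"""
    o=r.get_obs();T=toolT(o);D=np.linalg.inv(T)@Tt
    print('t',round(o['clock'],2),'tcp',o['tcp_pos'].round(4),'F',o['contact_force'].round(2),'w',round(o['grip_width'],4),'q',o['joints'].round(2))
    print('turn deg',np.degrees(R.from_matrix(D[:3,:3]).as_rotvec()).round(2),'shift mm',(D[:3,3]*1000).round(1))
def mk(p,y,x):
    y=np.array(y,float);y/=np.linalg.norm(y);x=np.array(x,float);x-=y*(x@y);x/=np.linalg.norm(x)
    T=np.eye(4);T[:3,0]=x;T[:3,1]=y;T[:3,2]=np.cross(x,y);T[:3,3]=p;return T
E
python3 - <<'E'
from h import *
o=r.get_obs();print(toolT(o).round(3))
for s in(1,-1):
  plan(mk([.49,-.25,.25],[0,0,-1],[s,0,0]))
E
```

```text
[[ 0.268 -0.     0.964  0.18 ]
 [-0.964  0.001  0.268 -0.65 ]
 [-0.001 -1.    -0.     0.231]
 [ 0.     0.     0.     1.   ]]
t 0.15 tcp [ 0.1804 -0.65    0.2306] F [ 0.13 -0.11  0.56] w 0.0853 q [ 1.19  0.48  0.02  1.56 -0.01  1.11 -0.08]
turn deg [-5.000e-02 -7.448e+01 -7.000e-02] shift mm [-302.6  -19.   405.3]
t 0.15 tcp [ 0.1804 -0.65    0.2306] F [ 0.13 -0.11  0.56] w 0.0853 q [ 1.19  0.48  0.02  1.56 -0.01  1.11 -0.08]
turn deg [ 8.0000e-02  1.0552e+02 -5.0000e-02] shift mm [-302.6  -19.   405.3]
```

```bash
python3 -m jog '0 -7 0 0 0 0 1;0 -7 0 0 0 0 1;0 -7 0 0 0 0 1;0 -7 0 0 0 0 1;0 -7 0 0 0 0 1' && python3 -m jog '0 -7 0 0 0 0 1;0 -7 0 0 0 0 1;0 -7 0 0 0 0 1;0 -7 0 0 0 0 1;0 -7 0 0 0 0 1'
python3 - <<'E'
from h import *
plan(mk([.49,-.26,.23],[0,0,-1],[1,0,0]))
E
```

```text
clock: 0.57
tcp_pos: [0.1805, -0.6502, 0.2309]
orientation: [-1.503, 0.535, -0.534]
contact_force: [0.3, -0.1, 0.1]
grip_width: 0.0851
clock: 0.98
tcp_pos: [0.1804, -0.6502, 0.2309]
orientation: [-1.569, 0.057, -0.057]
contact_force: [0.1, 0.0, -0.2]
grip_width: 0.0856
t 0.98 tcp [ 0.1804 -0.6502  0.2309] F [ 0.11  0.02 -0.17] w 0.0856 q [ 1.37  0.49 -0.24  1.54  0.12  1.13  1.04]
turn deg [-0.04 -4.14 -0.02] shift mm [280.6   1.1 411.5]
```

```bash
python3 -m jog '0 -4.1 0 20 0 30 1;0 0 0 20 0 30 1;0 0 0 20 0 30 1;0 0 0 20 0 30 1;0 0 0 20 0 30 1' && python3 -m jog '0 0 0 20 0 30 1;0 0 0 20 0 30 1;0 0 0 20 0 30 1;0 0 0 20 0 30 1;0 0 0 20 0 30 1'
python3 - <<'E'
from h import *
plan(mk([.49,-.26,.23],[0,0,-1],[1,0,0]))
E
```

```text
clock: 1.4
tcp_pos: [0.2841, -0.501, 0.231]
orientation: [-1.57, 0.006, -0.005]
contact_force: [0.4, -0.1, 0.7]
grip_width: 0.0855
clock: 1.82
tcp_pos: [0.3852, -0.3517, 0.2313]
orientation: [-1.571, 0.006, -0.005]
contact_force: [1.3, 0.1, 0.7]
grip_width: 0.0852
t 1.82 tcp [ 0.3852 -0.3517  0.2313] F [1.26 0.11 0.68] w 0.0852 q [ 0.98  0.26 -0.42  1.9   0.12  1.01  0.5 ]
turn deg [ 0.01 -0.4  -0.01] shift mm [104.2   1.2  92.4]
```

```bash
python3 -m jog '0 0 0 30 0 28 1;0 0 0 30 0 28 1;0 0 0 30 0 28 1;0 0 0 14 0 8 1;0 0 0 0 0 0 1'
python3 - <<'E'
from h import *
o=r.get_obs();f=imaging.grab_frame('wrist');np.save('pics/w1.npy',(f,o),allow_pickle=True);save('w1.png',f['color'],1.5)
plan(mk([.49,-.26,.23],[0,0,-1],[1,0,0]))
P=pts(f,c2w(f,o)); Z=P[...,2]
print(np.histogram(Z,bins=np.arange(-.02,.12,.01)))
E
```

```text
clock: 2.23
tcp_pos: [0.4931, -0.2574, 0.2315]
orientation: [-1.569, -0.003, -0.001]
contact_force: [0.3, -0.0, 0.0]
grip_width: 0.0852
t 2.28 tcp [ 0.4908 -0.2599  0.2311] F [-0.31 -0.19 -0.47] w 0.0855 q [ 0.76  0.32 -0.48  1.82  0.17  1.04  0.22]
turn deg [-0.05 -0.13  0.02] shift mm [-0.8  1.1 -0.1]
(array([    0, 16324, 93256,  8676, 18560, 27953,   235,   190,   196,
         669,   934,     0,     0]), array([-0.02, -0.01,  0.  ,  0.01,  0.02,  0.03,  0.04,  0.05,  0.06,
        0.07,  0.08,  0.09,  0.1 ,  0.11]))
```

View pics/w1.png

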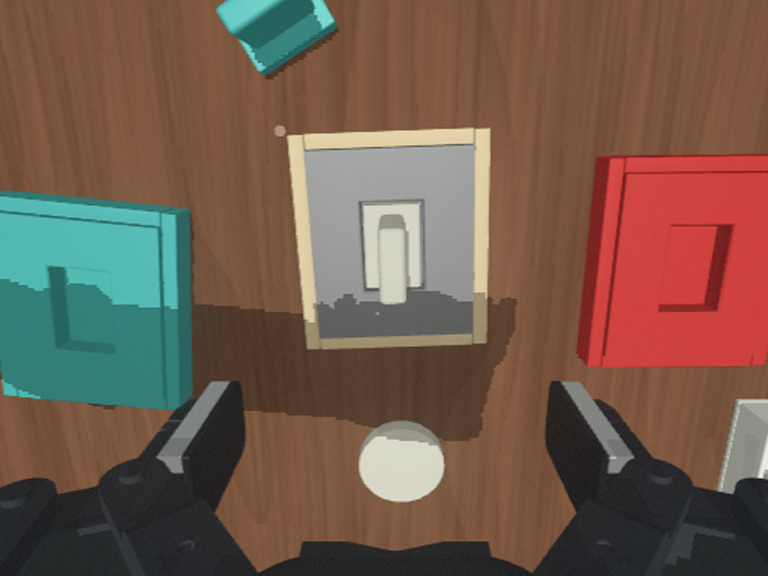

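The wrist view shows the white stamp in its mould: base at (392,245), handle top at (392,266). The turquoise and red moulds lie either side. Measuring it now.

Run:
```python
from h import *
f,o=np.load('pics/w1.npy',allow_pickle=True);T=c2w(f,o);P=pts(f,T)
def rect(m,zh,n):
    k,l,st,_=cv2.connectedComponentsWithStats(m.astype(np.uint8));i=1+np.argmax(st[1:,4])
    c=max(cv2.findContours((l==i).astype(np.uint8),0,1)[0],key=cv2.contourArea)[:,0,:]
    w=np.array([ray(f,T,u,v,zh)[:2] for u,v in c],np.float32)*1000
    b=cv2.minAreaRect(w);bp=cv2.boxPoints(b);e=sorted([bp[1]-bp[0],bp[2]-bp[1]],key=np.linalg.norm)[1]
    print(n,st[i],np.round(b[0],1),np.round(b[1],1),'long-axis deg',np.degrees(np.arctan2(e[1],e[0])).round(1)%180)
win=np.zeros(P.shape[:2],bool);win[80:240,180:340]=1
z=P[...,2]
ht=win&(z>.077)&(z<.1);print('top z',np.median(z[ht]),P[ht][:,:2].mean(0)); rect(ht,.085,'handle top')
hsv=cv2.cvtColor(f['color'],cv2.COLOR_RGB2HSV)
g=win&(z>.022)&(z<.038);print('mould z',np.median(z[g])); 
lit=win&(hsv[...,1]<110)&(z>.02);
rect(win&(z>.018),.03,'mould all')
b=win&(hsv[...,2]>185)&(z>.02)&(z<.04);b[:130]=0;b[:,:235]=0;b[:,290:]=0;b[195:]=0;rect(b,.03,'base')
print(f['color'][150,245],f['color'][120,260],f['color'][170,262])
h=win&(z>.04)&(z<.1);print('handle all xy',P[h][:,:2].min(0),P[h][:,:2].max(0))
```

```text
top z 0.08553135993974875 [ 0.49161    -0.25540364]
handle top [252 150  19  53 945] [ 491.4 -255.9] [15.5 46.5] long-axis deg 90.4
mould z 0.030450202352705485
mould all [  192    85   135   148 18189] [ 492.  -255.6] [129.4 150.1] long-axis deg 92.1
base [ 242  136   38   56 1018] [ 491.3 -256.9] [36.8 56.9] long-axis deg 91.4
[212 213 197] [161 164 162] [213 213 197]
handle all xy [ 0.48323155 -0.27981869] [ 0.49931898 -0.23369325]
```

Run:
```python
from h import *
c,s=np.cos(.021),np.sin(.021)
plan(mk([.4914,-.256,.04],[0,0,-1],[c,s,0]))
```

```text
t 2.28 tcp [ 0.4908 -0.2599  0.2311] F [-0.31 -0.19 -0.47] w 0.0855 q [ 0.76  0.32 -0.48  1.82  0.17  1.04  0.22]
turn deg [-0.05 -1.33  0.02] shift mm [  0.5 191.1   3.7]
```

```bash
python3 -m jog '0 -1.3 0 0.5 20 3.7 1;0 0 0 0 30 0 1;0 0 0 0 30 0 1;0 0 0 0 30 0 1;0 0 0 0 20 0 1' 50 && python3 -m jog '0 0 0 0 20 0 1;0 0 0 0 15 0 1;0 0 0 0 10 0 1;0 0 0 0 0 0 1;0 0 0 0 0 0 1'
python3 - <<'E'
from h import *
c,s=np.cos(.021),np.sin(.021)
plan(mk([.4914,-.256,.04],[0,0,-1],[c,s,0]))
E
```

```text
clock: 2.7
tcp_pos: [0.4869, -0.2595, 0.0985]
orientation: [-1.57, -0.008, 0.013]
contact_force: [0.0, -0.2, -0.6]
grip_width: 0.0859
clock: 3.12
tcp_pos: [0.4891, -0.2591, 0.0563]
orientation: [-1.571, -0.011, 0.012]
contact_force: [-0.6, 0.3, 0.3]
grip_width: 0.0851
t 3.12 tcp [ 0.4891 -0.2591  0.0563] F [-0.56  0.28  0.27] w 0.0851 q [ 0.69  0.54 -0.41  1.96  0.32  0.7   0.1 ]
turn deg [ 0.   -0.36 -0.05] shift mm [ 2.3 16.3  3. ]
```

```bash
python3 -m jog '0 -0.4 0 2.3 5 3 1;0 0 0 0 6 0 1;0 0 0 0 5 0 1;0 0 0 0 0 0 1;0 0 0 0 0 0 1'
python3 - <<'E'
from h import *
c,s=np.cos(.021),np.sin(.021)
plan(mk([.4914,-.256,.04],[0,0,-1],[c,s,0]))
o=r.get_obs();f=imaging.grab_frame('wrist');save('w2.png',f['color'],1.2)
E
```

```text
clock: 3.53
tcp_pos: [0.4919, -0.2552, 0.0401]
orientation: [-1.571, -0.018, 0.019]
contact_force: [0.4, 0.3, -0.2]
grip_width: 0.0855
t 3.53 tcp [ 0.4919 -0.2552  0.0401] F [ 0.42  0.32 -0.23] w 0.0855 q [ 0.68  0.57 -0.4   1.97  0.34  0.67  0.09]
turn deg [-0.01  0.12 -0.03] shift mm [-0.5  0.1 -0.8]
```

View pics/w2.png

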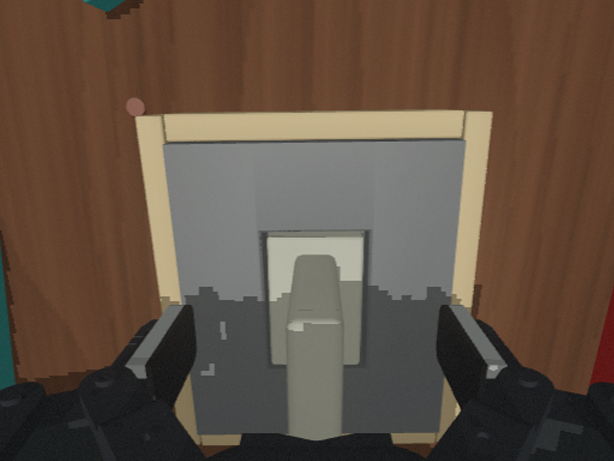

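The handle at (315,370) is centred between the open jaws at (165,350) and (470,350), and the base lies square in the cavity. Close.

```bash
python3 -m jog '0 0 0 -0.5 0 0 0.5;0 0 0 0 0 0 0.3;0 0 0 0 0 0 0.1;0 0 0 0 0 0 0;0 0 0 0 0 0 0' 50;python3 -m jog '0 0 0 0 0 0 0;0 0 0 0 0 0 0;0 0 0 0 0 0 0;0 0 0 0 0 0 0;0 0 0 0 0 0 0'
```

```text
clock: 4.0
tcp_pos: [0.4916, -0.2553, 0.0404]
orientation: [-1.571, -0.018, 0.018]
contact_force: [-0.7, 0.6, 0.1]
grip_width: 0.0255
clock: 4.42
tcp_pos: [0.4917, -0.2553, 0.0405]
orientation: [-1.571, -0.018, 0.018]
contact_force: [0.1, 0.3, 2.1]
grip_width: 0.0152
```

```bash
python3 -m jog '0 0 0 0 -5 0 0;0 0 0 0 -10 0 0;0 0 0 0 -20 0 0;0 0 0 0 -20 0 0;0 0 0 0 -20 0 0';python3 -m jog '0 0 0 0 -30 0 0;0 0 0 0 -30 0 0;0 0 0 0 -20 0 0;0 0 0 0 0 0 0;0 0 0 0 0 0 0'
python3 - <<'E'
from h import *
o=r.get_obs();f=imaging.grab_frame('wrist');save('w3.png',f['color'],1.2)
np.save('pics/w3.npy',(f,o),allow_pickle=True)
T=f['hand_eye'];P=pts(f,T)   # tool coords
z=f['z_map'];hsv=cv2.cvtColor(f['color'],cv2.COLOR_RGB2HSV)
print(o['tcp_pos'],o['contact_force'],o['grip_width'])
E
```

```text
clock: 4.83
tcp_pos: [0.4912, -0.255, 0.1165]
orientation: [-1.57, -0.018, 0.019]
contact_force: [-1.0, 0.0, -2.6]
grip_width: 0.0153
clock: 5.25
tcp_pos: [0.492, -0.2555, 0.1968]
orientation: [-1.572, -0.02, 0.016]
contact_force: [-1.8, -0.2, -2.3]
grip_width: 0.0155
[ 0.49195448 -0.2554974   0.19679867] [-1.81698472 -0.16138181 -2.33525695] 0.015532503148195275
```

View pics/w3.png

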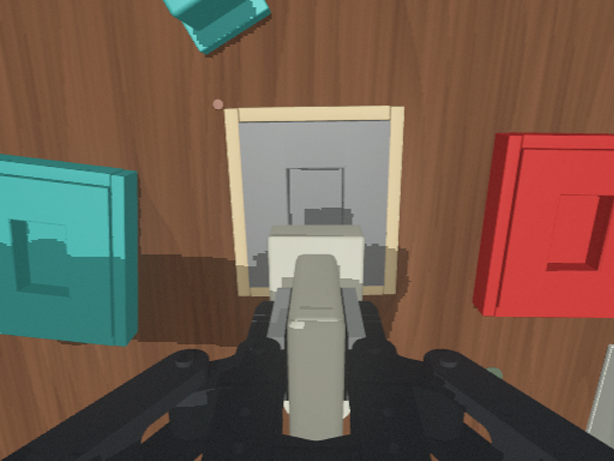

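The stamp hangs in the jaws, base front edge at (317,230), and the mould's cavity is empty behind it. Now I measure how it sits in the tool, and the pad from the top view.

Run:
```python
from h import *
f,o=np.load('pics/w3.npy',allow_pickle=True);P=pts(f,f['hand_eye'])
m=np.zeros(P.shape[:2],bool);m[185:245,215:310]=1
m&=(P[...,1]>.0)&(P[...,1]<.02)&(P[...,2]>-.04)
Q=P[m];print('base top tool xyz',np.median(Q,0),Q.min(0),Q.max(0))
q=m&(P[...,2]>.008)&(P[...,2]<.026);Q=P[q]
A=np.c_[Q[:,0],Q[:,2],np.ones(len(Q))];s=np.linalg.lstsq(A,Q[:,1],rcond=None)[0];print('plane y = a x + b z + c',s)
c=max(cv2.findContours(q.astype(np.uint8),0,1)[0],key=cv2.contourArea)[:,0]
# x-edges, front edge line
xs=[];
for v in range(196,214):
    u=np.where(m[v])[0]; xs.append((P[v,u[0],2],P[v,u[0],0],P[v,u[-1],0]))
xs=np.array(xs);print(xs[::3].round(4));
e=[]
for u in range(228,300,3):
    v=np.where(m[:,u])[0][0]; e.append((P[v,u,0],P[v,u,2]))
e=np.array(e);print('front edge slope,off',np.polyfit(e[:,0],e[:,1],1))
# board from top view
f=np.load('pics/top0.npy',allow_pickle=True).item();T=c2w(f);P=pts(f,T)
w=P[175:218,165:205];c=f['color'][175:218,165:205]
k=(c.min(-1)>200);Q=w[k];print(k.sum(),Q.mean(0))
A=np.c_[Q[:,:2],np.ones(len(Q))]
for _ in range(5):
    s=np.linalg.lstsq(A,Q[:,2],rcond=None)[0];e=Q[:,2]-A@s;g=abs(e)<.004;Q=Q[g];A=A[g]
print('plane',s,'slope',np.arctan(np.hypot(*s[:2])),'dir deg',np.degrees(np.arctan2(s[1],s[0])),e.std(),len(Q))
```

```text
base top tool xyz [-0.00019974  0.00985358  0.02083738] [-0.01894313  0.00014029  0.00222331] [0.01911697 0.01999785 0.02748077]
plane y = a x + b z + c [-0.00046333 -0.04028842  0.00997057]
[[ 0.0269 -0.0181  0.0183]
 [ 0.0257 -0.0185  0.0185]
 [ 0.0243 -0.0185  0.0186]
 [ 0.0228 -0.0186  0.0185]
 [ 0.0219 -0.0184  0.0187]
 [ 0.0195 -0.0187  0.0187]]
front edge slope,off [-0.00246207  0.02700751]
976 [0.48441777 0.25827923 0.089762  ]
plane [-0.13668564 -0.41455145  0.26068995] slope 0.41157426885495385 dir deg -108.24838912132147 0.0015906128557854774 77
```

Run:
```python
from h import *
plan(mk([.49,.15,.26],[0,0,-1],[1,0,0]))
```

```text
t 5.3 tcp [ 0.491  -0.2552  0.1953] F [ 0.44 -0.57 -2.51] w 0.0156 q [ 0.75  0.36 -0.48  1.86  0.2   0.97  0.21]
turn deg [ 0.01  1.31 -0.02] shift mm [  8.2 -64.8 405.1]
```

```bash
python3 -m jog '0 1.3 0 1.5 -13 30 0;0 0 0 1.5 -13 35 0;0 0 0 1.5 -13 35 0;0 0 0 1.5 -13 35 0;0 0 0 1.5 -13 35 0' && python3 -m jog '0 0 0 0 0 35 0;0 0 0 0 0 35 0;0 0 0 0 0 35 0;0 0 0 0 0 35 0;0 0 0 0 0 35 0'
python3 - <<'E'
from h import *
f,o=np.load('pics/w3.npy',allow_pickle=True);P=pts(f,f['hand_eye'])
for (a,b,c,d) in[(10,70,200,350),(90,105,200,330)]:
    Q=P[a:b,c:d].reshape(-1,3);A=np.c_[Q[:,0],Q[:,2],np.ones(len(Q))];s=np.linalg.lstsq(A,Q[:,1],rcond=None)[0];print(s,(Q[:,1]-A@s).std())
print(toolT(o)[:3,:3].round(4))
m=np.zeros(P.shape[:2],bool);m[193:215,227:300]=1
m&=(P[...,1]>.005)&(P[...,1]<.016)&(P[...,2]>.012)
Q=P[m];
for _ in range(4):
    A=np.c_[Q[:,0],Q[:,2],np.ones(len(Q))];s=np.linalg.lstsq(A,Q[:,1],rcond=None)[0];e=Q[:,1]-A@s;print(s,e.std(),len(Q));Q=Q[abs(e)<2*e.std()]
plan(mk([.49,.15,.26],[0,0,-1],[1,0,0]))
E
```

```text
clock: 5.72
tcp_pos: [0.4969, -0.0836, 0.2592]
orientation: [-1.57, 0.003, 0.003]
contact_force: [1.0, -0.1, -1.8]
grip_width: 0.0153
clock: 6.13
tcp_pos: [0.4969, 0.0909, 0.2588]
orientation: [-1.571, 0.002, 0.002]
contact_force: [0.5, -0.5, -1.5]
grip_width: 0.0153
[0.02456478 0.1995413  0.17068314] 0.020412645860161078
[ 0.00195298 -0.56042964  0.20570546] 0.018765886310889247
[[ 0.9997  0.0022 -0.0228]
 [ 0.0228 -0.0015  0.9997]
 [ 0.0022 -1.     -0.0015]]
[-0.00445049  0.29837804  0.00321707] 0.001443389113958199 1516
[-0.00164562  0.17140814  0.00604157] 0.0010052745056215394 1410
[-0.00287523  0.08538036  0.00791736] 0.0007156568649581553 1320
[-0.00203766  0.05183496  0.00864198] 0.0005948916383005468 1254
t 6.13 tcp [0.4969 0.0909 0.2588] F [ 0.54 -0.48 -1.52] w 0.0153 q [ 0.29  0.24 -0.69  1.88  0.17  1.08 -0.46]
turn deg [ 0.03  0.01 -0.17] shift mm [-6.9 -1.3 59.1]
```

```bash
python3 -m jog '0 0 0 -2 0 30 0;0 0 0 -2 0 20 0;0 0 0 -2 0 9 0;0 0 0 0 0 0 0;0 0 0 0 0 0 0'
python3 - <<'E'
from h import *
o=r.get_obs();f=imaging.grab_frame('wrist');save('w4.png',f['color'],1.5)
np.save('pics/w4.npy',(f,o),allow_pickle=True);print(o['tcp_pos'])
E
```

```text
clock: 6.55
tcp_pos: [0.4918, 0.1475, 0.2592]
orientation: [-1.572, 0.001, 0.002]
contact_force: [0.8, 0.0, -2.0]
grip_width: 0.0157
[0.49182905 0.14753275 0.25924636]
```

View pics/w4.png

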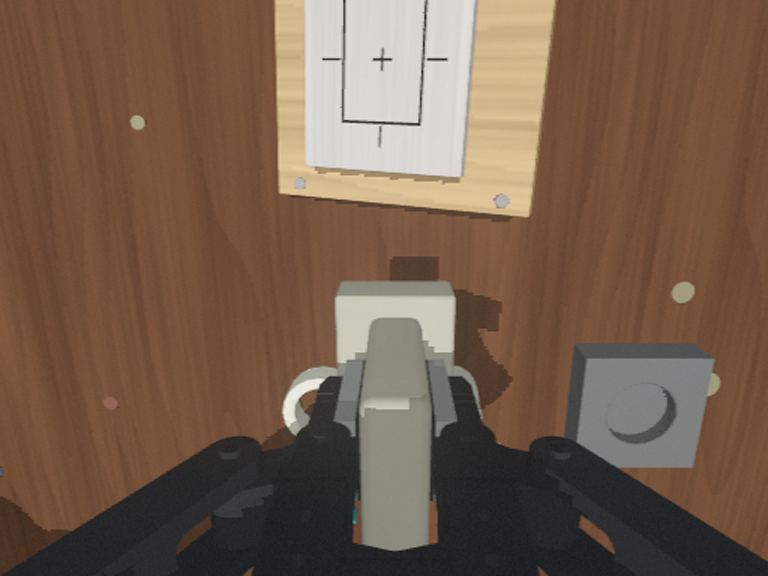

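The pad shows at the top edge with its cross at (382,59), but the frame is cut off, so I move a little further.

```bash
python3 -m jog '0 0 0 0 -10 20 0;0 0 0 0 -10 20 0;0 0 0 0 0 8 0;0 0 0 0 0 0 0;0 0 0 0 0 0 0'
python3 - <<'E'
from h import *
o=r.get_obs();f=imaging.grab_frame('wrist');save('w5.png',f['color'],1.5)
np.save('pics/w5.npy',(f,o),allow_pickle=True);print(o['tcp_pos'])
T=c2w(f,o);P=pts(f,T)
c=f['color'].astype(int)
z=P[...,2]
wm=(c.min(-1)>150)&(c.max(-1)-c.min(-1)<25)&(z>.05)&(z<.11)&(P[...,1]>.18)
k,l,st,ce=cv2.connectedComponentsWithStats(wm.astype(np.uint8));i=1+np.argmax(st[1:,4]);print(st[i],ce[i])
Q=P[cv2.erode((l==i).astype(np.uint8),np.ones((3,3)))>0]
for _ in range(4):
    A=np.c_[Q[:,:2],np.ones(len(Q))];s=np.linalg.lstsq(A,Q[:,2],rcond=None)[0];e=Q[:,2]-A@s;Q=Q[abs(e)<3*e.std()]
print('plane',s,'slope',np.arctan(np.hypot(*s[:2])),'updir deg',np.degrees(np.arctan2(s[1],s[0])),e.std(),len(Q))
np.save('pics/plane.npy',s)
E
```

```text
clock: 7.02
tcp_pos: [0.4923, 0.195, 0.2795]
orientation: [-1.572, 0.001, 0.0]
contact_force: [0.1, 0.0, -1.8]
grip_width: 0.0152
[0.49233526 0.19502682 0.27948249]
[ 208   24  105  143 9682] [260.1945879   90.45228259]
plane [ 0.36381613 -0.01457213 -0.08658769] slope 0.3491873547009876 updir deg -2.2936730085265427 0.0007322003567223125 8535
```

View pics/w5.png

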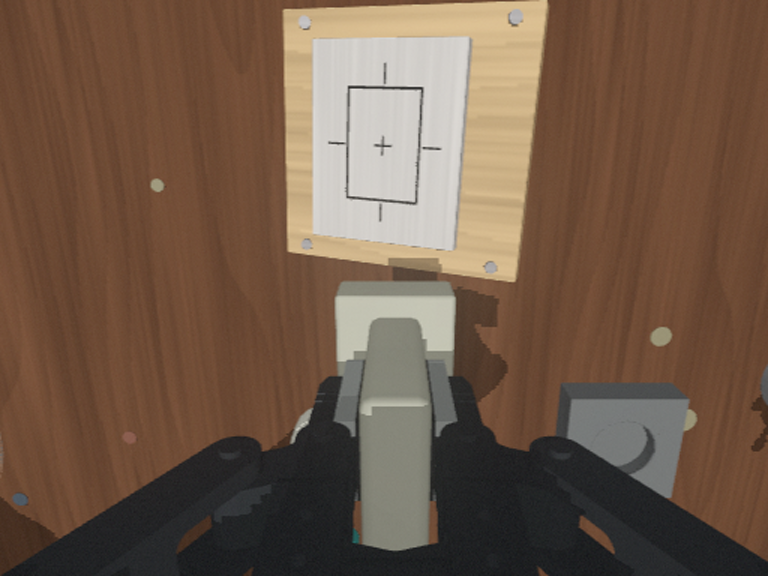

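The whole pad is in view, with the frame's corners near (348,87), (422,89), (416,203), (347,197) and the cross at (382,146). The plane slope of 0.349 rad agrees with the stated 0.35. Next I find the frame by rays onto that plane.

```bash
cat > frame.py <<'E'
from h import *
def frame(path):
    f,o=np.load(path,allow_pickle=True);T=c2w(f,o);s=np.load('pics/plane.npy')
    n=np.array([-s[0],-s[1],1]);n/=np.linalg.norm(n)
    ex=np.array([1,0,s[0]]);  ex=np.cross(np.cross(n,[0,0,-1]),n); ex=-ex if ex[0]<0 else ex; ex/=np.linalg.norm(ex);ey=np.cross(n,ex)
    def hit(u,v):
        d=T[:3,:3]@np.array([(u-f['cx'])/f['fx'],-(v-f['cy'])/f['fy'],-1]);q=T[:3,3]
        t=(s[2]+s[:2]@q[:2]-q[2])/(d[2]-s[:2]@d[:2]);return q+t*d
    g=cv2.cvtColor(f['color'],cv2.COLOR_RGB2GRAY)
    m=(g<120).astype(np.uint8);w=np.zeros_like(m);w[28:160,212:305]=1
    k,l,st,ce=cv2.connectedComponentsWithStats(m*w)
    best=None
    for i in range(1,k):
        v,u=np.where(l==i)
        if st[i,4]<4: continue
        W=np.array([hit(a,b) for a,b in zip(u,v)]);o0=np.array([.484,.26,hit(253,97)[2]])
        L=np.c_[W@ex,W@ey].astype(np.float32)*1000
        b=cv2.minAreaRect(L);d=sorted(b[1])
        print(st[i],np.round(b[0],1),np.round(b[1],1),round(b[2],1),W.mean(0).round(4))
    return hit,ex,ey,n
if __name__=='__main__':
    hit,ex,ey,n=frame('pics/w5.npy')
    print(ex,ey,n); print('cross',hit(382/1.5,146/1.5))
E
python3 frame.py
```

```text
[256  48   1   8   8] [473.8 320. ] [0.  5.9] 2.0 [0.4855 0.3008 0.0856]
[232  57  50  14  95] [474.1 309.7] [48.1 11.5] 0.8 [0.4843 0.2944 0.0853]
[280  68   1  16  16] [497.7 300. ] [ 0.  12.8] 3.2 [0.5071 0.28   0.0938]
[279  89   1  13  13] [497.7 283.1] [ 0.  10.6] 3.2 [0.5065 0.263  0.0938]
[219  95  11   1  11] [441.8 280.6] [10.8  0. ] 2.6 [0.4539 0.2626 0.0747]
[250  96  11   2  14] [474.1 280.7] [10.1  0.9] 2.7 [0.4838 0.2613 0.0856]
[231  98  47  38 104] [473.6 261.9] [32.2 48.4] 89.9 [0.4773 0.2331 0.0837]
[282  98  12   2  15] [506.  280.4] [10.4  0.9] 2.8 [0.514  0.26   0.0966]
[278 108   1  12  12] [497.7 266.5] [ 0. 10.] 3.1 [0.5057 0.2465 0.0938]
[ 0.93889823 -0.0376062   0.34213432] [ 4.00214544e-02  9.99198821e-01 -1.73472348e-18] [-0.34186021  0.01369271  0.93965106]
cross [0.48391847 0.26073761 0.08567015]
```

```bash
cat > tgt.py <<'E'
from frame import *
import sys,io,contextlib
with contextlib.redirect_stdout(io.StringIO()): hit,ex,ey,n=frame('pics/w5.npy')
C=np.array([.4839,.2611,.0856]); C=hit(382/1.5,146/1.5)
c=[hit(*(np.array(p)/1.5)) for p in[(347.5,87),(422,89),(416,203),(347,197.5)]]
def L(p): return np.array([(p-C)@ex,(p-C)@ey])*1000
def target(h):
    Rm=mk([0,0,0],-n,ex);F=np.array([0,.028,-.0013])
    Rm[:3,3]=C+n*h-Rm[:3,:3]@F;return Rm
def state():
    o=r.get_obs();T=toolT(o);F=T[:3,3]+T[:3,:3]@np.array([0,.028,-.0013])
    d=F-C;print('face in pad frame mm',np.round([d@ex*1000,d@ey*1000,d@n*1000],2),'Fn',round(o['contact_force']@n,2),'Fx',round(o['contact_force']@ex,2))
if __name__=='__main__':
    if len(sys.argv)>2:print([L(x).round(1) for x in c])
    state();plan(target(float(sys.argv[1])))
E
python3 tgt.py 0.05 c
```

```text
[array([-24.3,  34.3]), array([24.4, 33.8]), array([ 24.2, -33.6]), array([-23.7, -34. ])]
face in pad frame mm [ 67.06 -67.17 151.87] Fn -1.62 Fx -0.57
t 7.07 tcp [0.4923 0.1945 0.2793] F [-0.01 -0.68 -1.72] w 0.0154 q [ 0.12  0.27 -0.73  1.8   0.2   1.14 -0.68]
turn deg [ -0.28   2.19 -20.08] shift mm [-35.  120.3  68.7]
```

```bash
python3 -m jog '-0.1 0.7 -6.7 -10 10 20 0;-0.1 0.7 -6.7 -10 15 20 0;-0.1 0.7 -6.7 -10 15 20 0;0 0 0 0 0 8 0;0 0 0 0 0 0 0';python3 tgt.py 0.03
```

```text
clock: 7.48
tcp_pos: [0.469, 0.2593, 0.2397]
orientation: [-1.567, -0.228, -0.278]
contact_force: [1.3, 1.0, -1.0]
grip_width: 0.0154
face in pad frame mm [ 38.    -3.47 121.84] Fn -1.36 Fx 0.81
t 7.48 tcp [0.469  0.2593 0.2397] F [ 1.27  1.03 -1.  ] w 0.0154 q [-0.09  0.18 -0.74  2.04  0.51  0.82 -1.17]
turn deg [ 0.19  0.49 -1.57] shift mm [-36.2  92.8   4. ]
```

```bash
python3 -m jog '0.2 0.5 -1.5 -12 10 2 0;0 0 0 -12 20 2 0;0 0 0 -12 20 0 0;0 0 0 0 20 0 0;0 0 0 0 15 0 0';python3 tgt.py 0.015; python3 -m jog '0 0 0 0 0 0 0;0 0 0 0 0 0 0;0 0 0 0 0 0 0;0 0 0 0 0 0 0;0 0 0 0 0 0 0';python3 tgt.py 0.015
```

```text
clock: 7.9
tcp_pos: [0.4675, 0.2609, 0.1476]
orientation: [-1.561, -0.237, -0.31]
contact_force: [-0.1, -0.3, -1.5]
grip_width: 0.0159
face in pad frame mm [ 5.71 -1.82 35.78] Fn -1.39 Fx -0.58
t 7.9 tcp [0.4675 0.2609 0.1476] F [-0.08 -0.34 -1.51] w 0.0159 q [-0.21  0.31 -0.66  2.15  0.79  0.66 -1.49]
turn deg [ 0.11 -0.39 -0.04] shift mm [-5.7 20.8  1.8]
clock: 8.32
tcp_pos: [0.4667, 0.2637, 0.1502]
orientation: [-1.557, -0.241, -0.311]
contact_force: [-0.6, 0.5, -1.5]
grip_width: 0.0159
face in pad frame mm [ 5.83  1.01 38.57] Fn -1.25 Fx -1.09
t 8.32 tcp [0.4667 0.2637 0.1502] F [-0.58  0.49 -1.55] w 0.0159 q [-0.21  0.31 -0.66  2.15  0.79  0.66 -1.49]
turn deg [-0.11 -0.3   0.13] shift mm [-5.8 23.6 -1. ]
```

```bash
python3 -m jog '0 -0.3 0 -2.9 5 -0.5 0;0 0 0 -2.9 5 -0.5 0;0 0 0 0 0 0 0;0 0 0 0 0 0 0;0 0 0 0 0 0 0';python3 tgt.py 0.015
python3 - <<'E'
from h import *
o=r.get_obs();f=imaging.grab_frame('wrist');save('w6.png',f['color'],1.5);np.save('pics/w6.npy',(f,o),allow_pickle=True)
f=imaging.grab_frame('scene');save('s6.png',f['color'][170:270,290:400],6)
f=imaging.grab_frame('top');save('t6.png',f['color'][150:230,140:230],6)
E
python3 tgt.py .015
```

```text
clock: 8.73
tcp_pos: [0.4638, 0.2627, 0.1375]
orientation: [-1.559, -0.245, -0.304]
contact_force: [0.6, -0.3, -2.2]
grip_width: 0.0151
face in pad frame mm [-1.2  -0.08 27.6 ] Fn -2.29 Fx -0.14
t 8.73 tcp [0.4638 0.2627 0.1375] F [ 0.64 -0.3  -2.2 ] w 0.0151 q [-0.23  0.32 -0.65  2.16  0.83  0.64 -1.52]
turn deg [-0.07  0.07  0.03] shift mm [ 1.2 12.6  0.1]
face in pad frame mm [-0.95  0.05 27.76] Fn -1.9 Fx -1.17
t 8.88 tcp [0.464  0.2628 0.1377] F [-0.43  0.31 -2.18] w 0.0154 q [-0.23  0.32 -0.65  2.16  0.83  0.64 -1.52]
turn deg [-0.09  0.06  0.05] shift mm [ 1.  12.8 -0. ]
```

View pics/w6.png

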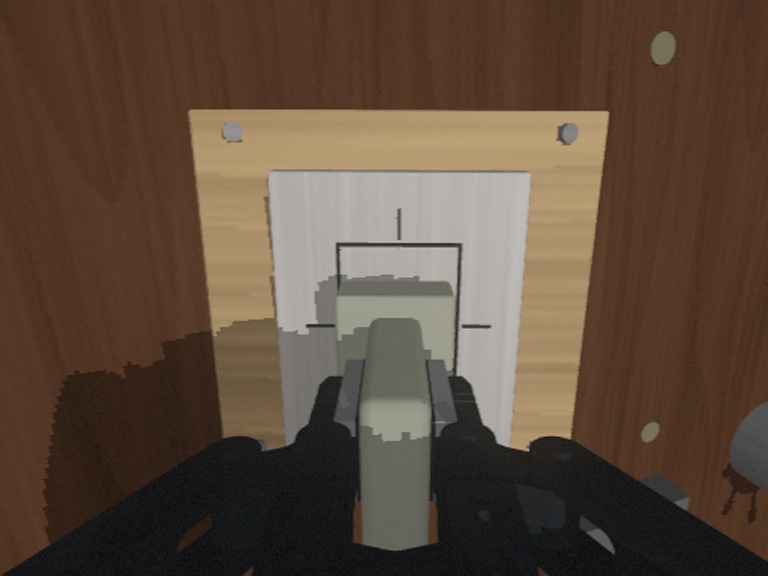

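View pics/s6.png

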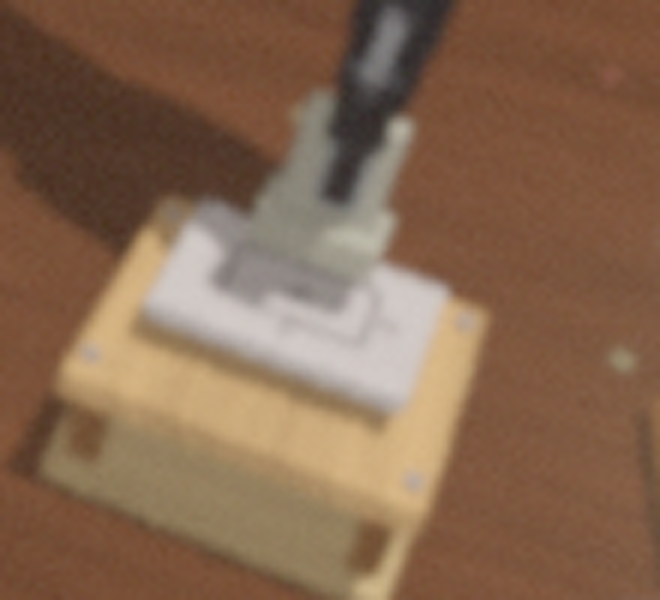

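The stamp hovers with its base square to the frame; the side ticks are at (321,326) and (477,327) and the far tick at (399,225). I cross-check the frame centre from this view before descending.

```bash
python3 - <<'E'
from tgt import *
with contextlib.redirect_stdout(io.StringIO()): h6=frame('pics/w6.npy')[0]
for p in[(399,326.5),(321,326),(477,327),(337.5,244),(461,244)]:print(L(h6(*(np.array(p)/1.5))).round(1))
E
python3 -m jog '0 0 0 1 5 0 0;0 0 0 0 5 0 0;0 0 0 0 5 0 0;0 0 0 0 4 0 0;0 0 0 0 0 0 0';python3 tgt.py -.006;python3 -m jog '0 0 0 0 0 0 0;0 0 0 0 0 0 0;0 0 0 0 0 0 0;0 0 0 0 0 0 0;0 0 0 0 0 0 0';python3 tgt.py -.006
```

```text
[ 0.6 -0.2]
[-31.5   0. ]
[32.7 -0.3]
[-23.6  34.4]
[24.8 34.4]
clock: 9.3
tcp_pos: [0.4712, 0.2619, 0.1189]
orientation: [-1.56, -0.243, -0.304]
contact_force: [0.0, -0.1, -1.6]
grip_width: 0.0154
face in pad frame mm [-0.61 -0.69  7.58] Fn -1.55 Fx -0.53
t 9.3 tcp [0.4712 0.2619 0.1189] F [ 0.03 -0.08 -1.64] w 0.0154 q [-0.24  0.36 -0.62  2.17  0.88  0.62 -1.57]
turn deg [-0.01  0.05 -0.04] shift mm [ 0.6 13.6  0.7]
clock: 9.72
tcp_pos: [0.4714, 0.2625, 0.1203]
orientation: [-1.559, -0.245, -0.305]
contact_force: [-0.7, -0.5, -2.1]
grip_width: 0.0155
face in pad frame mm [ 0.11 -0.02  8.84] Fn -1.73 Fx -1.38
t 9.72 tcp [0.4714 0.2625 0.1203] F [-0.73 -0.53 -2.1 ] w 0.0155 q [-0.24  0.36 -0.62  2.17  0.88  0.62 -1.57]
turn deg [-0.09  0.05  0.06] shift mm [-0.1 14.8  0. ]
```

Both views agree within 0.6 mm. Descending gently.

```bash
python3 -m jog '0 0 0 0.3 2 0 0;0 0 0 0 2 0 0;0 0 0 0 2 0 0;0 0 0 0 0 0 0;0 0 0 0 0 0 0';python3 tgt.py -.006;python3 -m jog '0 0 0 0 1 0 0;0 0 0 0 1 0 0;0 0 0 0 1 0 0;0 0 0 0 0 0 0;0 0 0 0 0 0 0';python3 tgt.py -.006
```

```text
clock: 10.13
tcp_pos: [0.4736, 0.2622, 0.1143]
orientation: [-1.559, -0.244, -0.305]
contact_force: [0.1, 0.0, -1.2]
grip_width: 0.0155
face in pad frame mm [ 0.08 -0.22  2.45] Fn -1.14 Fx -0.31
t 10.13 tcp [0.4736 0.2622 0.1143] F [ 0.1   0.01 -1.18] w 0.0155 q [-0.25  0.37 -0.61  2.17  0.9   0.62 -1.58]
turn deg [-0.06  0.06  0.02] shift mm [-0.1  8.4  0.2]
clock: 10.55
tcp_pos: [0.4747, 0.2623, 0.1117]
orientation: [-1.559, -0.245, -0.305]
contact_force: [0.4, -0.3, -0.1]
grip_width: 0.0154
face in pad frame mm [ 0.25 -0.09 -0.37] Fn -0.21 Fx 0.32
t 10.55 tcp [0.4747 0.2623 0.1117] F [ 0.36 -0.35 -0.09] w 0.0154 q [-0.25  0.38 -0.61  2.17  0.91  0.61 -1.59]
turn deg [-0.07  0.06  0.04] shift mm [-0.2  5.6  0.1]
```

```bash
python3 -m jog '0 0 0 0 1 0 0;0 0 0 0 1 0 0;0 0 0 0 0 0 0;0 0 0 0 0 0 0;0 0 0 0 0 0 0';python3 tgt.py -.006;python3 -m jog '0 0 0 0 1 0 0;0 0 0 0 1 0 0;0 0 0 0 0 0 0;0 0 0 0 0 0 0;0 0 0 0 0 0 0';python3 tgt.py -.006
```

```text
clock: 10.97
tcp_pos: [0.4754, 0.2623, 0.1099]
orientation: [-1.559, -0.245, -0.305]
contact_force: [-0.8, -0.7, 1.1]
grip_width: 0.0155
face in pad frame mm [ 0.31 -0.06 -2.28] Fn 1.25 Fx -0.35
t 10.97 tcp [0.4754 0.2623 0.1099] F [-0.78 -0.74  1.06] w 0.0155 q [-0.25  0.38 -0.61  2.17  0.92  0.61 -1.6 ]
turn deg [-0.08  0.06  0.05] shift mm [-0.3  3.7  0.1]
clock: 11.38
tcp_pos: [0.4761, 0.2623, 0.108]
orientation: [-1.559, -0.245, -0.305]
contact_force: [-0.8, -0.8, 1.7]
grip_width: 0.0155
face in pad frame mm [ 0.3  -0.   -4.29] Fn 1.88 Fx -0.17
t 11.38 tcp [0.4761 0.2623 0.108 ] F [-0.83 -0.79  1.7 ] w 0.0155 q [-0.26  0.39 -0.6   2.17  0.92  0.61 -1.6 ]
turn deg [-0.08  0.06  0.04] shift mm [-0.3  1.7  0. ]
```

```bash
python3 -m jog '0 0 0 0 0.8 0 0;0 0 0 0 0.9 0 0;0 0 0 0 0 0 0;0 0 0 0 0 0 0;0 0 0 0 0 0 0';python3 tgt.py -.006;python3 -m jog '0 0 0 0 0 0 0;0 0 0 0 0 0 0;0 0 0 0 0 0 0;0 0 0 0 0 0 0;0 0 0 0 0 0 0';python3 tgt.py -.006
python3 - <<'E'
from tgt import *
o=r.get_obs();f=imaging.grab_frame('wrist');save('w7.png',f['color'],1.5);np.save('pics/w7.npy',(f,o),allow_pickle=True)
s=imaging.grab_frame('scene');save('s7.png',s['color'][170:270,290:400],6)
P=pts(f,c2w(f,o));d=(P-C)@n*1000
np.set_printoptions(linewidth=200)
print(d[80:200:8,90:430:16].round(1))
Fs=[]
for _ in range(6):
    imaging.grab_frame('top');Fs.append(r.get_obs()['contact_force']@n)
print('Fn mean',np.mean(Fs))
E
```

```text
clock: 11.8
tcp_pos: [0.4767, 0.2623, 0.1065]
orientation: [-1.559, -0.245, -0.305]
contact_force: [-1.3, 0.2, 2.6]
grip_width: 0.0154
face in pad frame mm [ 0.31 -0.03 -5.99] Fn 2.88 Fx -0.37
t 11.8 tcp [0.4767 0.2623 0.1065] F [-1.32  0.23  2.58] w 0.0154 q [-0.26  0.39 -0.6   2.17  0.93  0.61 -1.6 ]
turn deg [-0.08  0.06  0.04] shift mm [-0.3  0.   0.1]
clock: 12.22
tcp_pos: [0.4767, 0.2623, 0.1064]
orientation: [-1.559, -0.245, -0.305]
contact_force: [-2.3, 0.1, 3.2]
grip_width: 0.0155
face in pad frame mm [ 0.31 -0.01 -6.  ] Fn 3.78 Fx -1.11
t 12.22 tcp [0.4767 0.2623 0.1064] F [-2.33  0.14  3.17] w 0.0155 q [-0.26  0.39 -0.6   2.17  0.93  0.61 -1.6 ]
turn deg [-0.08  0.05  0.04] shift mm [-0.3  0.   0.1]
[[ -51.9  -27.5  -28.2  -27.2  -28.5  -28.5  -27.5  -28.   -28.1  -27.9  -28.6  -27.8  -27.8  -28.1  -27.6  -27.6  -27.8  -27.6  -28.2  -27.9  -28.2  -27.4]
 [ -52.2  -27.   -28.2  -26.2  -28.6  -27.9  -28.2  -26.7  -28.4  -28.   -26.7  -27.8  -28.   -27.2  -27.6  -28.6  -28.3  -27.9  -28.2  -24.5  -28.1 -140. ]
 [ -51.5  -28.4  -27.8  -28.1  -28.5  -28.2  -27.3  -28.1  -28.2  
[... 1301 characters left out ...]
.2   -6.   -28.   -28.7  -28.2  -28.5 -145.1]
 [ -50.1  -52.4  -27.4  -28.2  -28.3   -5.2   -5.1   -7.5   -5.7   -5.5   -4.9   -5.5   -6.1   -5.4   -6.9   -5.5   -6.   -28.3  -29.1  -28.5  -29.  -145.4]
 [ -50.4  -52.9  -28.1  -27.3  -28.7   -6.3   -5.8   -5.7   -5.8   -4.6   -5.1   -5.1   -6.7   -5.    -6.8   -5.8   -5.   -27.8  -27.6  -28.3  -28.  -146.5]
 [ -48.9  -52.8  -28.3  -27.4  -27.6   -5.8   -5.9   -5.    -5.3   -5.3   -5.5   -5.8   -4.2   -6.1   -6.4   -4.2   -5.6  -28.5  -28.1  -28.   -27.5 -146. ]
 [ -49.1  -51.8  -28.2  -28.6  -28.6   -5.1   -5.1   -6.1   -5.3    4.3    4.8    4.1    4.7    3.3   -5.6   -6.7   -5.3  -28.8  -28.5  -28.   -28.1 -145.9]]
Fn mean 2.938029652669945
```

View pics/w7.png

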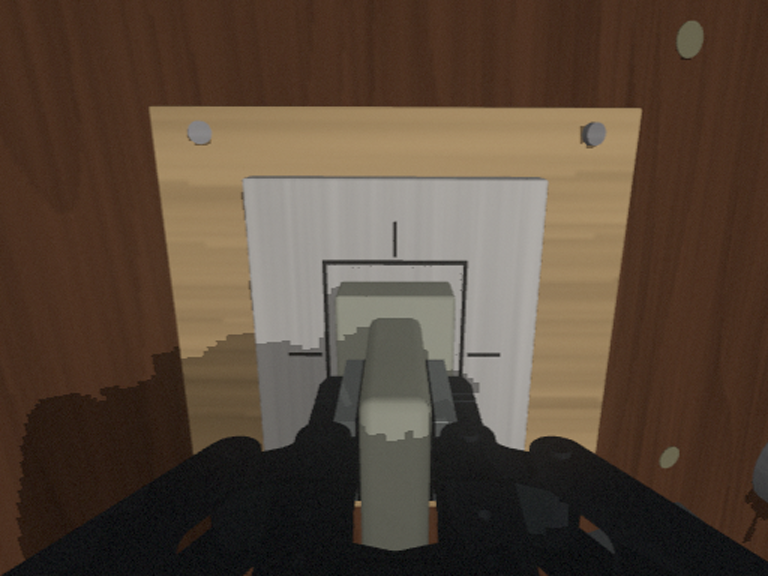

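View pics/s7.png

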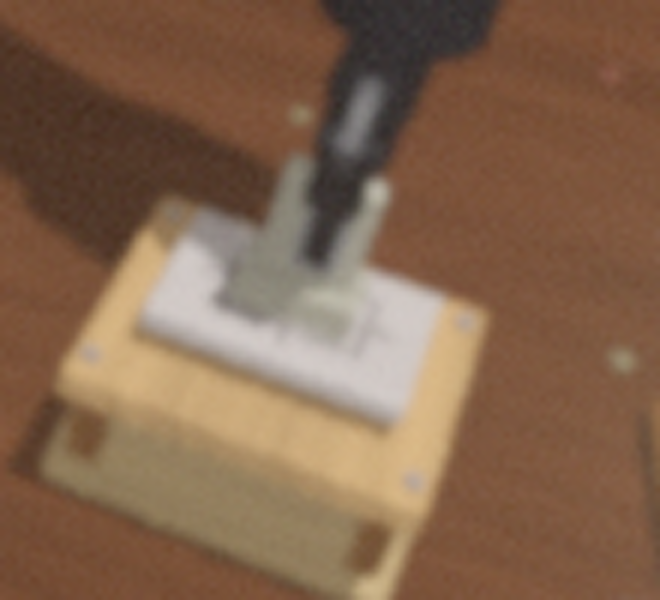

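Run:
```python
from tgt import *
f,o=np.load('pics/w7.npy',allow_pickle=True);T=c2w(f,o);C2=C-n*.0058
def hp(u,v):
    d=T[:3,:3]@np.array([(u/1.5-f['cx'])/f['fx'],-(v/1.5-f['cy'])/f['fy'],-1]);q=T[:3,3]
    return L(q+d*(((C2-q)@n)/(d@n))).round(1)
print('frame far L/R',hp(324,262),hp(466.5,262),'ticks',hp(306,354),hp(484,354.5),'far tick',hp(395,240))
print('face far edge L/R',hp(337,283),hp(453.5,283))
state()
```

```text
frame far L/R [-23.7  34.2] [24.8 34.2] ticks [-31.6   0.1] [32.5 -0. ] far tick [ 0.5 41.9]
face far edge L/R [-19.5  26.8] [20.6 26.8]
face in pad frame mm [ 0.3  -0.06 -6.03] Fn 2.62 Fx -0.74
```

```bash
python3 -c "
from bench import r
print(r.hand_in());print(r.get_obs()['clock'])"
```

```text
the job is handed in; nothing more can be done
None
the job is handed in; nothing more can be done
```

I lifted the white stamp by its handle out of the grey, plywood-rimmed mould. I pressed it face down in the frame on the sloping pad and handed the job in at about 12.7 s, still gripping it and holding the push.

**Last checks, before handing in:**
- **Pad travel:** it was pressed in about 5.7 mm by depth image and 6.0 mm by arm pose. The wrist force gave about 4.5 N, so all three agree.
- **Position:** the face is within about 0.5 mm of the frame's centre along x. Along y the two checks disagreed slightly. The arm pose gave 0 mm and the last picture suggested about −2 mm. Both are inside the 7 mm allowed.
- **Angle:** the tool was within about 0.1° of the pad's measured slope and heading, and the base looks parallel to the frame.
- **Flatness:** I could not measure the stamp's own tilt in the jaws well. Fits on the narrow visible strip of base gave anything from −0.04 to +0.05 rad and up while the stamp was hanging. I took it as flat, since it showed no visible tilt when pressed.
- **Fingers:** by geometry they stay about 28 mm above the pad; I did not measure their contact with it.
- **Other objects:** I did not re-measure them at the end. The carry passed well above them, and the only forces felt were light ones.

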